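# Pull-test the grip of a knife switch with a spring balance

### The arm

A 6-joint arm with a two-finger parallel gripper is mounted at the origin on a cart in front of the work surface, level with it; the furniture and walls round the work are solid. World frame = base frame: x ahead of the robot, y to its left, z up, the work surface at z = 0. Lengths are in m, angles in rad, forces in N, time in s.
With the tool pointing down it reaches from about 0.25 to 0.85 m from the base axis. Payload 12.5 kg.
Tool frame: the origin (TCP) lies at the very end of the fingers, on their centre line; the grasp point (between the pads) lies 19 mm behind it; z points along the fingers, y is the line along which they close (so a half turn about z gives the same grasp; the last joint's range is limited). The gripper opens to 93 mm and grips with 3 to 60 N. Pads are 15 mm wide; open, the fingers measure 128 mm over their backs; the gripper's body (75 mm by 188 mm) begins 65 mm behind the grasp point.
Start: joints at [1.19, 0.351, 1.652, -0, 1.139, -0.085], TCP at [0.16, 0.526, 0.219] pointing down, gripper open.
Joint ranges: [-2.75, 2.75], [-0.79, 2.1], [0.01, 2.65], [-1.57, 4.71], [0.07, 3.14], [-2.87, 2.87]. Speed limits (rad/s): [2.22, 2.22, 2.79, 3.14, 3.14, 3.14].

### API

Orientations are given as a rotation vector (axis times angle).
In Python, from plant import * gives the robot as it stands. The module is installed in compiled form; this text tells all that it offers.
- The arm moves only by the tool arm_command, never from a script. Its argument "rows" is a list of rows, each a list of 7 numbers: the shift along the tool's x, y, z each as a share of 0.2 m, from -1 to 1, then the turn, a rotation vector about the tool's x, y, z each as a share of 180 degrees, from -1 to 1, then the gripper command: -1 is shut, 1 is fully open, values between are in proportion. A call has 1 to 12 rows; each row is the pose to reach, as a shift and turn from the pose commanded when the call began, along the tool's axes at that moment, turning the shorter way round; what a row does not reach only later rows make up. A row lasts 1/10 s, in which the tool goes at most 50 mm and 8.59 degrees, less where a joint would pass 70% of its speed; a pose out of reach is approached as far as the arm can. A call with a number of a shift or a turn outside -1 to 1 is refused whole. A call with a gripper value outside its range is refused whole. The fingers move at their own pace and stop on an object; "squeeze" is the grip in N (left out, the last holds). Time passes only in rows, so rows that repeat a pose let the fingers close. It gives the time, the measured TCP pose, the force, the opening and the grip force at its end, in the units of the state.
- read_state(): the state, without advancing time (a new reading comes with each control period).
- camera(name): name is "side" or "top"; returns (picture, depth): 420x560x3 uint8, red, green, blue; 420x560 float32, m along the optical axis (not along the pixel's ray), 0 where there is no reading.
- camera_params(name): a dict with "K" (3x3 intrinsics, pixels), "dist" ([k1, k2, p1, p2, k3] as OpenCV has them; the pictures are not rectified), "world_to_cam" (4x4, takes a point from world to camera coordinates). Camera axes: x right, y down, z forward; pixel columns grow to the right and rows downward; lengths in m; the calibration is good to about 2 mm. A picture is of the moment at which its call begins. camera_params takes no time and is no camera call.
- hand_in(): hands the job in; it is judged then, once.
The state is a dict: "time_s": time; "q": joint angles; "dq": joint speeds; "joint_efforts": joint torques, N m; "tcp_pos": TCP position; "tcp_rot": TCP orientation; "force": force on the tool from outside, world axes, zero at the start; "wrist_torque": the same for the moment, N m; "grip_width": finger opening in m; "grip_force": force on a finger pad.
Only numpy, scipy, OpenCV 4.12 (cv2) and the standard library are available. Lean on these libraries where they do the work, as an engineer would, in place of code of your own. Each camera call takes 0.05 s, during which the arm holds its last target. There are 200 camera calls.

### The job

Check that the blades of the knife switch are held firmly by their clips: take the spring balance up and off its peg on the tool stand, bring its hook under the switch's handle from the side, and pull straight up until the mouth of the balance's case stands at the broad dark band of the scale rod. Finish while holding the pull steadily there with the balance upright in the gripper; the switch must stay closed, and the other things are left where they are.

Things in the scene. Friction and masses are not known exactly. Their poses are not given: they have to be found in the camera images.
- balance_grip (a point): Spring balance: square aluminium case 20 mm (its x) by 22 mm (its y) by 95 mm tall (z, up), a wire ring on top, a steel rod with a hook below; 0.18 kg. It hangs by its ring on the stand's peg. This point: on the case's axis, 19.5 mm below the case's top; grip here from above across the 22 mm (y). The case's lower end (mouth) is 80 mm below this point.
- hook_bowl (a point): Lowest inside point of the balance's hook, on the case's axis, 139.5 mm below balance_grip with the rod in. Hook of 5 mm steel in the case's y-z plane (5 mm of steel below this point), 26 mm wide inside, open at the case's +y side; its tip ends 13 mm above this point, its back (-y) meets the rod 50 mm above it: 36 mm of open height for a handle to enter.
- balance_rod (a joint): How far the rod is drawn out of the case, 0 (in) to 0.060 m (end stop). An inner spring pulls it in with 1.5 N at 0, growing by 150 N/m (7.5 N at 0.040). Bright rod 11 mm thick with thin dark rings every 10 mm and one broad dark band, 12 mm high, whose middle is at the case's mouth at 0.040; all marks are hidden in the case while the rod is in.
- balance_ring (a point): Centre of the balance's hanging ring, 33 mm above balance_grip. The ring lies in the case's y-z plane; inner radius 10 mm, wire 4 mm thick. As it hangs, the peg is in the top of the ring, so that it can rise at most 15 mm before the ring's lower side meets the peg.
- spring_balance: The spring balance, origin at the centre of its case (28 mm below balance_grip), with its rod and hook.
- gauge_stand: Grey steel tool stand, fixed: base 118 x 150 x 10 mm, upright panel 150 mm wide, 240 mm tall. Origin on the desk straight below the hanging balance, +x towards the panel (its face 58 mm away). The balance's peg, 5 mm thick, points to -x at height 227 mm. Two rolls of tape on short pegs lower down, fixed.
- peg_tip (a point): Upturned tip of the peg on which the balance hangs: 23 mm to -x of where the ring hangs; the tip rises 6 mm above the middle of the peg (8.5 mm to its very top).
- switch_handle (a point): Handle of the two-pole knife switch: a round black bar 18 to 22 mm thick, lying level along x of this frame, 55 mm long, projecting to -x past the switch's base (base 165 x 88 x 16 mm). This point is at its middle, on its axis, about 40 mm above the desk; its underside is 30 mm and its top 50 mm above the desk. Free on both sides; hook it here. The switch stands closed.
- knife_switch: The knife switch on its dark base, fixed to the desk. Handle at its -x end, hinge at +x.
- knife_switch_lever (a joint): Opening angle of the switch's blades, 0 closed. They sit tight in their clips: a pull below 10 N straight up at the handle leaves them closed, about 13 N pulls them out.
- fuse_1: Loose cartridge fuse, 25 x 75 x 25 mm, lying between stand and switch; leave alone.
- fuse_2: Loose cartridge fuse, 21 x 60 x 21 mm, lying between stand and switch; leave alone.
- pliers_blue: Loose pliers, 170 x 55 x 14 mm, lying at the right back of the desk; leave alone.
- relay_loose: Loose plug-in relay, 30 x 36 x 61 mm, standing between stand and switch at the back; leave alone.
There are look-alikes about, which are no part of the job. Leave any orange look-alike of the spring_balance alone.

How it is judged:
By the outcome, as a careful person would: the job done as asked, in the order asked, and still so for the second after the job is handed in, while the arm keeps its last pose, push and grip.
It also fails if it takes over 45 s, if anything falls off the work surface, if the arm or the gripper's body presses on something with over 40 N, if the wrist force passes 120 N, or if a joint passes its speed limit or range.

## Working session

There is one attempt and no reset: what is moved stays moved. The work goes in short steps, Python scripts to look and compute and a tool call to move; the robot and the scene stay as the last step left them, time stands still between calls to the robot, and variables do not carry over. Pictures are saved under pics/ and viewed, at most 10 in all, crops included, and the job is handed in when it is done.

Besides the shell and the picture viewer there is one more tool, called after ">>>" as name(argument=value, ...) on one line, values as JSON. arm_command: Moves the arm, as the interface text tells. Shift numbers are shares of 0.2 m and turn numbers shares of 180 degrees, none past 1 either way. Its arguments: {"type":"object","properties":{"rows":{"type":"array"},"squeeze":{"type":"number"}},"required":["rows"]}

```bash
mkdir -p pics; cat > h.py <<'E'
from plant import *
import numpy as np, cv2
from scipy.spatial.transform import Rotation as R
def pts(name,d):
    p=camera_params(name);K,D,T=np.array(p["K"]),np.array(p["dist"]),np.array(p["world_to_cam"])
    h,w=d.shape;v,u=np.mgrid[0:h,0:w]
    n=cv2.undistortPoints(np.stack([u,v],-1).reshape(-1,1,2).astype(np.float64),K,D).reshape(h,w,2)
    c=np.concatenate([n*d[...,None],d[...,None]],-1)
    return (c-T[:3,3])@T[:3,:3]
def snap(name,tag):
    im,d=camera(name);cv2.imwrite(f"pics/{tag}.png",im[...,::-1]);np.savez(f"pics/{tag}.npz",im=im,d=d,P=pts(name,d))
    return im,d
E
python3 - <<'E'
from h import *
for n in("side","top"):
    im,d=snap(n,n+"0");p=camera_params(n);T=np.array(p["world_to_cam"]);print(n,-T[:3,:3].T@T[:3,3],T[2,:3],np.diag(p["K"]),(d>0).mean())
s=read_state();print(s["tcp_pos"],s["tcp_rot"],s["force"],R.from_rotvec(s["tcp_rot"]).as_matrix().round(3))
E
```

```text
side [ 0.17286739 -0.73055447  0.82250233] [ 0.31592801  0.68884502 -0.65244313] [409.52138752 409.52138752   1.        ] 0.9959141156462585
top [ 0.26337922 -0.02439009  1.48825969] [ 0.17987249  0.00956645 -0.98364342] [527.39753591 527.39753591   1.        ] 0.9961862244897959
[0.16019828 0.52583367 0.21817318] [-4.62921067e-01 -3.10706904e+00  1.53163527e-03] [0.43724859 0.39284525 0.14694924] [[-0.957  0.292 -0.   ]
 [ 0.292  0.957 -0.001]
 [ 0.    -0.001 -1.   ]]
```

View pics/side0.png

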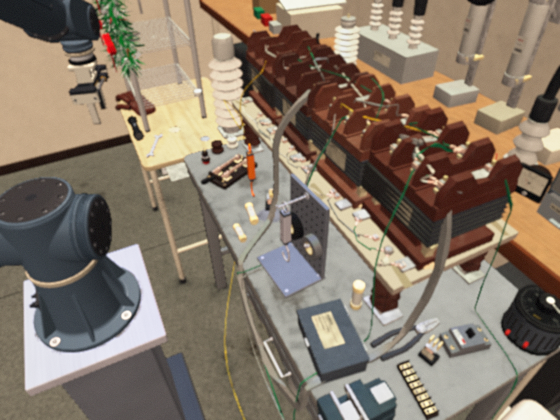

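View pics/top0.png

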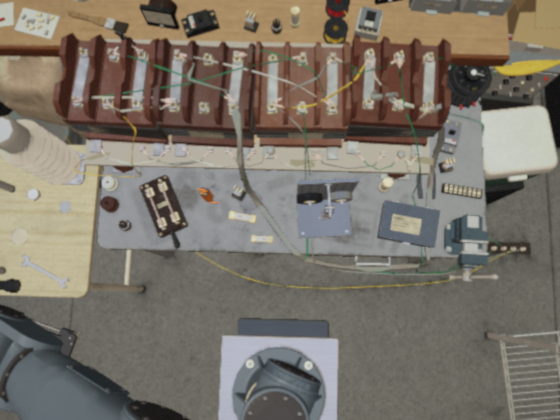

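Top view: the tool stand is at about (325,208) with a grey balance on its peg at about (328,200). The knife switch is at (163,207), its handle at (176,241). An orange look-alike stands at (206,195) top and (251,165) side. There are two balance candidates: the grey one on the peg at side (286,222) and the orange one at (251,165). The grey one fits because it is aluminium and hangs by its ring. I'll confirm with a crop.

```bash
python3 - <<'E'
from h import *
a=np.load("pics/side0.npz");b=np.load("pics/top0.npz")
A=cv2.resize(a["im"][175:300,250:335],None,fx=4.6,fy=4.6,interpolation=cv2.INTER_CUBIC)
B=cv2.resize(b["im"][170:255,295:360],None,fx=4.6,fy=4.6,interpolation=cv2.INTER_CUBIC)
C=cv2.resize(b["im"][170:255,130:195],None,fx=3,fy=3,interpolation=cv2.INTER_CUBIC)
W=np.zeros((600,800,3),np.uint8)
W[:A.shape[0],:A.shape[1]]=A;W[:B.shape[0],400:400+B.shape[1]]=B
x=cv2.resize(a["im"][145:190,190:265],None,fx=4.2,fy=4.2,interpolation=cv2.INTER_CUBIC)
W[400:589,400:715]=x
cv2.imwrite("pics/crop1.png",W[...,::-1])
P=a["P"];
print("side, case cols");
for v in range(190,262,4): print(v,[tuple(P[v,u].round(3)) for u in range(280,296,3)])
P=b["P"]
print("top handle");
for v in range(228,252,3): print(v,[tuple(P[v,u].round(3)) for u in range(168,187,3)])
E
```

```text
side, case cols
190 [(np.float64(0.607), np.float64(0.187), np.float64(0.0)), (np.float64(0.616), np.float64(0.184), np.float64(-0.001)), (np.float64(0.623), np.float64(0.176), np.float64(0.002)), (np.float64(0.633), np.float64(0.175), np.float64(-0.001)), (np.float64(0.527), np.float64(-0.049), np.float64(0.2)), (np.float64(0.528), np.float64(-0.062), np.float64(0.209))]
194 [(np.float64(0.599), np.float64(0.171), np.float64(-0.002)), (np.float64(0.607), np.float64(0.166), np.float64(-0.001)), (np.float64(0.615), np.float64(0.16), np.float64(0.0)), (np.float64(0.623), np.float64(0.154), np.float64(0.002)), (np.float64(0.528), np.float64(-0.047), np.float64(0.185)), (np.float64(0.528), np.float64(-0.063), np.float64(0.197))]
198 [(np.float64(0.589), np.float64(0.151), np.float64(0.001)), (np.float64(0.599), np.float64(0.15), np.float64(-0.003)), (np.float64(0.607), np.float64(0.145), np.float64(-0.001)), (np.float64(0.614), np.float64(0.138), np.float64(0.001)), (np.float64(0.527), np.float64(-0.05), np.float64(0.175)), (np.float64(0.528), np.float64(-0.064), np.float64(0.185))]
202 
[... 8072 characters left out ...]
loat64(0.387), np.float64(0.295), np.float64(0.048)), (np.float64(0.387), np.float64(0.287), np.float64(0.045)), (np.float64(0.391), np.float64(0.288), np.float64(0.002)), (np.float64(0.392), np.float64(0.28), np.float64(-0.002)), (np.float64(0.392), np.float64(0.272), np.float64(-0.0))]
249 [(np.float64(0.382), np.float64(0.322), np.float64(0.001)), (np.float64(0.382), np.float64(0.314), np.float64(0.0)), (np.float64(0.383), np.float64(0.306), np.float64(-0.002)), (np.float64(0.383), np.float64(0.297), np.float64(-0.0)), (np.float64(0.383), np.float64(0.288), np.float64(0.0)), (np.float64(0.383), np.float64(0.28), np.float64(-0.003)), (np.float64(0.383), np.float64(0.271), np.float64(0.0))]
```

View pics/crop1.png

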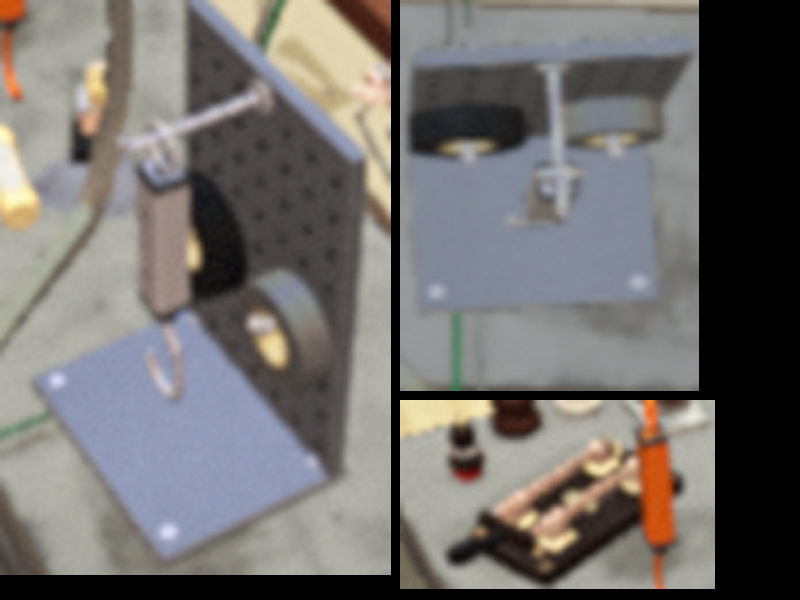

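The crop confirms it: the grey aluminium balance hangs on the peg with its hook open to the left (+y). The orange one is in front of or near the switch in the side view. One refined measurement follows.

```bash
python3 - <<'E'
from h import *
a=np.load("pics/side0.npz");b=np.load("pics/top0.npz")
P=np.concatenate([a["P"].reshape(-1,3),b["P"].reshape(-1,3)]);I=np.concatenate([a["im"].reshape(-1,3),b["im"].reshape(-1,3)]).astype(int)
ns=a["P"].shape[0]*a["P"].shape[1]
S=P[:ns];T=P[ns:]
def box(p,x,y,z): return np.all((p>[x[0],y[0],z[0]])&(p<[x[1],y[1],z[1]]),1)
# balance case in both views
for n,Q in(("side",S),("top",T)):
    m=Q[box(Q,(.44,.505),(-.16,-.08),(.125,.2))];print("case",n,len(m),np.percentile(m,[2,10,50,90,98],axis=0).round(4).tolist())
    m=Q[box(Q,(.44,.505),(-.16,-.06),(.02,.095))];print("hook",n,len(m),np.percentile(m,[2,50,98],axis=0).round(4).tolist())
    m=Q[box(Q,(.43,.52),(-.16,-.06),(.215,.245))];print("peg",n,len(m),np.polyfit(m[:,0],m[:,1],1).round(3) if len(m)>3 else'', np.percentile(m,[2,50,98],axis=0).round(4).tolist())
    m=Q[box(Q,(.35,.7),(.05,.45),(-.02,.5))&(lambda c:(c[:,0]>150)&(c[:,1]>40)&(c[:,1]<130)&(c[:,2]<70)&(c[:,0]-c[:,1]>90))(I[:ns] if n=="side" else I[ns:])]
    print("orange",n,len(m),np.percentile(m,[3,50,97],axis=0).round(3).tolist())
# panel face line
m=S[box(S,(.51,.55),(-.2,-.03),(.15,.21))];c=np.polyfit(m[:,1],m[:,0],1);print("panel x=",c.round(4),m[:,1].min(),m[:,1].max())
# panel top
m=T[box(T,(.5,.57),(-.25,0),(.228,.26))];print("paneltop",len(m),np.polyfit(m[:,1],m[:,0],1),np.percentile(m,[2,98],axis=0).round(3).tolist())
# stand base
m=T[box(T,(.38,.56),(-.25,.02),(.005,.018))];r=cv2.minAreaRect(m[:,:2].astype(np.float32));print("base",r)
# handle
for n,Q in(("side",S),("top",T)):
    m=Q[box(Q,(.37,.43),(.26,.34),(.03,.06))];u,s,v=np.linalg.svd(m[:,:2]-m[:,:2].mean(0));print("handle",n,len(m),m.mean(0).round(4),v[0].round(3),np.percentile(m,[2,50,98],axis=0).round(4).tolist())
m=T[box(T,(.42,.62),(.24,.42),(.008,.03))];print("swbase",cv2.minAreaRect(m[:,:2].astype(np.float32)))
im=b["im"].astype(int);PT=b["P"]
dark=(im.sum(2)<150);
sel=dark&(np.abs(PT[...,0]-.41)<.05)&(np.abs(PT[...,1]-.30)<.05)
v,u=np.nonzero(sel);print("dark handle px");
for r in np.unique(v): print(r,u[v==r].min(),u[v==r].max(),end="; ")
E
```

```text
case side 255 [[0.464, -0.129, 0.1264], [0.4644, -0.1278, 0.1328], [0.469, -0.1259, 0.1629], [0.4804, -0.1139, 0.1921], [0.4829, -0.1093, 0.1989]]
hook side 54 [[0.4713, -0.1346, 0.0453], [0.4739, -0.1251, 0.0623], [0.4772, -0.1017, 0.0948]]
peg side 92 [ 0.087 -0.159] [[0.4513, -0.1293, 0.2177], [0.4756, -0.1172, 0.2286], [0.5173, -0.107, 0.2347]]
orange side 155 [[0.508, 0.189, 0.078], [0.517, 0.192, 0.12], [0.525, 0.2, 0.183]]
case top 47 [[0.4645, -0.125, 0.1293], [0.4647, -0.1219, 0.1302], [0.4657, -0.1096, 0.164], [0.4765, -0.1036, 0.1957], [0.4821, -0.1032, 0.1995]]
hook top 12 [[0.4729, -0.1303, 0.0488], [0.4746, -0.1045, 0.0517], [0.4766, -0.0972, 0.0764]]
peg top 74 [ 0.068 -0.147] [[0.4526, -0.1264, 0.2177], [0.4776, -0.1144, 0.2289], [0.5177, -0.1038, 0.2364]]Traceback (most recent call last):
  File "<stdin>", line 13, in <module>
    return _quantile_unchecked(
        a, q, axis, out, overwrite_input, method, keepdims, weights)
    return _ureduce(a,
                    func=_quantile_ureduce_func,
    ...<5 lines>...
                    overwrite_input=overwrite_input,
                    method=method)
    r = func(a, **kwargs)
    result = _quantile(arr,
                       quantiles=q,
    ...<2 lines>...
                       out=out,
                       weights=wgt)
    slices_having_nans = np.isnan(arr[-1, ...])
                                  ~~~^^^^^^^^^
IndexError: index -1 is out of bounds for axis 0 with size 0
```

```bash
python3 - <<'E'
from h import *
a=np.load("pics/side0.npz");b=np.load("pics/top0.npz")
S=a["P"].reshape(-1,3);T=b["P"].reshape(-1,3)
def box(p,x,y,z): return np.all((p>[x[0],y[0],z[0]])&(p<[x[1],y[1],z[1]]),1)
pc=lambda m:np.percentile(m,[2,50,98],axis=0).round(4).tolist() if len(m) else None
for Q in(S,T):
    m=Q[box(Q,(.48,.56),(.15,.24),(.03,.5))];print("orange",len(m),pc(m), m[:,2].max() if len(m) else 0)
    m=Q[box(Q,(.33,.5),(.1,.27),(.07,.5))];print("near corridor tall",len(m),pc(m))
    m=Q[box(Q,(.3,.46),(-.05,.25),(.03,.5))];print("corridor",len(m),pc(m))
    m=Q[box(Q,(.37,.43),(.26,.34),(.03,.06))];u,s,v=np.linalg.svd(m[:,:2]-m[:,:2].mean(0));print("handle",len(m),m.mean(0).round(4),v[0].round(3),pc(m))
m=S[box(S,(.51,.55),(-.2,-.03),(.15,.21))];print("panel",np.polyfit(m[:,1],m[:,0],1).round(4))
m=T[box(T,(.38,.56),(-.25,.02),(.005,.018))];print("base",cv2.minAreaRect(m[:,:2].astype(np.float32)))
m=T[box(T,(.42,.62),(.24,.42),(.010,.024))];print("swbase",cv2.minAreaRect(m[:,:2].astype(np.float32)))
im=b["im"].astype(int);PT=b["P"]
sel=(im.sum(2)<150)&(np.abs(PT[...,0]-.41)<.05)&(np.abs(PT[...,1]-.30)<.05)
p=camera_params("top");K,D,W=np.array(p["K"]),np.array(p["dist"]),np.array(p["world_to_cam"])
v,u=np.nonzero(sel)
for r in np.unique(v):
    uu=u[v==r];q=np.array([[uu.min()-.5,r],[uu.max()+.5,r]],float)
    n=cv2.undistortPoints(q[:,None],K,D).reshape(-1,2);d=np.c_[n,np.ones(2)]@W[:3,:3];o=-W[:3,:3].T@W[:3,3]
    t=(.04-o[2])/d[:,2];print(r,uu.min(),uu.max(),(o+t[:,None]*d)[:,:2].round(4).tolist())
E
```

```text
orange 254 [[0.5078, 0.1891, 0.0553], [0.5167, 0.1933, 0.1251], [0.5269, 0.2123, 0.186]] 0.19109080730233677
near corridor tall 0 None
corridor 0 None
handle 91 [0.4073 0.2971 0.042 ] [-0.689 -0.725] [[0.3835, 0.2779, 0.0325], [0.4081, 0.2921, 0.041], [0.4296, 0.3316, 0.0521]]
orange 152 [[0.5085, 0.1916, 0.0747], [0.5151, 0.1992, 0.1568], [0.5279, 0.2144, 0.1893]] 0.1937889344616146
near corridor tall 0 None
corridor 0 None
handle 122 [0.408  0.3008 0.0436] [-0.741 -0.672] [[0.3841, 0.2821, 0.0339], [0.4079, 0.2975, 0.0439], [0.4291, 0.3313, 0.0529]]
panel [-0.0902  0.5228]
base ((0.46959948539733887, -0.11541096866130829), (0.2690368890762329, 0.17916780710220337), 89.92533111572266)
swbase ((0.5141895413398743, 0.3428245186805725), (0.15353438258171082, 0.18699857592582703), 87.57965087890625)
221 168 169 [[0.4563, 0.3193], [0.4565, 0.3137]]
222 168 170 [[0.4535, 0.3191], [0.4538, 0.3108]]
223 168 170 [[0.4508, 0.3189], [0.451, 0.3106]]
224 169 180 [[0.448, 0.316], [0.4489, 0.2826]]
225 169 180 [[0.4452, 0.3158], [0.4461, 0.2824]]
226 169 181 [[0.4425, 0.3156], [0.4434, 0.2794]]
2
[... 267 characters left out ...]
], [0.4261, 0.3006]]
233 164 173 [[0.4226, 0.3282], [0.4233, 0.3004]]
234 164 173 [[0.4198, 0.328], [0.4206, 0.3002]]
235 164 164 [[0.4171, 0.3278], [0.4171, 0.325]]
236 174 174 [[0.415, 0.2999], [0.4151, 0.2971]]
237 174 174 [[0.4123, 0.2997], [0.4123, 0.2969]]
238 174 175 [[0.4095, 0.2995], [0.4096, 0.294]]
239 175 176 [[0.4068, 0.2966], [0.407, 0.2911]]
240 175 176 [[0.404, 0.2964], [0.4042, 0.2909]]
241 175 177 [[0.4013, 0.2962], [0.4015, 0.2879]]
242 175 177 [[0.3985, 0.2961], [0.3987, 0.2878]]
243 177 178 [[0.3959, 0.2904], [0.3961, 0.2848]]
244 176 178 [[0.3931, 0.2929], [0.3933, 0.2847]]
245 178 178 [[0.3905, 0.2872], [0.3905, 0.2845]]
246 177 178 [[0.3876, 0.2898], [0.3878, 0.2843]]
```

>>> arm_command(rows=[[-0.4,-0.43,-0.14,0,0,0,0.1],[-0.813,-0.87,-0.14,0,0,0,0.1],[-0.813,-0.87,-0.14,0,0,0,0.1],[-0.813,-0.87,-0.14,0,0,0,0.1],[-0.813,-0.87,-0.14,0,0,0,0.1],[-0.813,-0.87,-0.14,0,0,0,0.1]], squeeze=20)

```text
time_s: 0.7
tcp_pos: [0.2664, 0.3094, 0.247]
tcp_rot: [0.469, 3.106, -0.0]
force: [-0.6, -0.0, -0.2]
grip_width: 0.0525
grip_force: 0.0
```

>>> arm_command(rows=[[-0.813,-0.87,-0.14,0,0,0,0.1],[-0.813,-0.87,-0.14,0,0,0,0.1],[-0.813,-0.87,-0.14,0,0,0,0.1],[-0.813,-0.87,-0.14,0,0,0,0.1],[-0.813,-0.87,-0.14,0,0,0,0.1],[-0.813,-0.87,-0.14,0,0,0,0.1]])

```text
time_s: 1.3
tcp_pos: [0.3716, 0.0958, 0.275]
tcp_rot: [0.47, 3.105, -0.0]
force: [-0.2, 1.2, 0.3]
grip_width: 0.0511
grip_force: 0.0
```

>>> arm_command(rows=[[-0.813,-0.87,-0.14,0,0,-0.119,0.1],[-0.813,-0.87,-0.14,0,0,-0.119,0.1],[-0.813,-0.87,-0.14,0,0,-0.119,0.1],[-0.813,-0.87,-0.14,0,0,-0.119,0.1],[-0.813,-0.87,-0.14,0,0,-0.119,0.1],[-0.813,-0.87,-0.14,0,0,-0.119,0.1],[-0.813,-0.87,-0.14,0,0,-0.119,0.1]])

```text
time_s: 2.0
tcp_pos: [0.4751, -0.1153, 0.3019]
tcp_rot: [0.121, -3.138, -0.001]
force: [0.1, 0.6, 0.2]
grip_width: 0.051
grip_force: 0.0
```

```bash
cat >> h.py <<'E'
def go(x,y,z,ydir_deg):
    "shares (tool axes) from present pose to a tool-down goal with tool y at world angle ydir_deg"
    s=read_state();Rc=R.from_rotvec(s["tcp_rot"]);p=np.array(s["tcp_pos"])
    a=np.radians(ydir_deg);Y=np.array([np.cos(a),np.sin(a),0]);Z=np.array([0,0,-1.]);X=np.cross(Y,Z)
    G=R.from_matrix(np.stack([X,Y,Z],1))
    print("t",round(s["time_s"],2),"pos",p.round(4),"f",np.round(s["force"],2),"w",round(s["grip_width"],4),"gf",round(s["grip_force"],1),"q",np.round(s["q"],2))
    print("shift",(Rc.inv().apply(np.array([x,y,z])-p)/.2).round(4),"turn",((Rc.inv()*G).as_rotvec()/np.pi).round(4))
E
python3 - <<'E'
from h import *
go(.474,-.1155,.1675,94.5)
go(.474,-.1155,.1675,274.5)
b=np.load("pics/top0.npz");P=b["P"];im=b["im"].astype(int)
Q=P.reshape(-1,3);m=Q[(Q[:,0]>.38)&(Q[:,0]<.425)&(Q[:,1]>.27)&(Q[:,1]<.33)&(Q[:,2]>.03)]
c=cv2.fitLine(m[:,:2].astype(np.float32),cv2.DIST_HUBER,0,.01,.01).ravel();print("hand",c,np.degrees(np.arctan2(c[1],c[0])))
w=((im.sum(2)<170)&(P[...,0]>.38)&(P[...,0]<.64)&(P[...,1]>.25)&(P[...,1]<.43)).astype(np.uint8)
w=cv2.morphologyEx(w,cv2.MORPH_CLOSE,np.ones((9,9)));n,l,st,_=cv2.connectedComponentsWithStats(w);k=1+st[1:,4].argmax()
w=cv2.morphologyEx((l==k).astype(np.uint8),cv2.MORPH_OPEN,np.ones((11,11)))
X=P[w>0][:,:2].astype(np.float32);r=cv2.minAreaRect(X);print(r,cv2.boxPoints(r).round(3).tolist())
E
```

```text
t 2.0 pos [ 0.4751 -0.1153  0.3019] f [0.06 0.56 0.22] w 0.051 gf 0.0 q [-0.33  0.16  1.69  0.    1.29 -1.98]
shift [ 0.0049 -0.0012  0.6722] turn [ 0.0002 -0.0003 -0.0005]
t 2.0 pos [ 0.4751 -0.1153  0.3019] f [0.06 0.56 0.22] w 0.051 gf 0.0 q [-0.33  0.16  1.69  0.    1.29 -1.98]
shift [ 0.0049 -0.0012  0.6722] turn [-5.000e-04 -4.000e-04  9.995e-01]
hand [0.84045905 0.54187506 0.40613413 0.29647186] 32.81137
((0.37445634603500366, 0.1967001110315323), (0.4824025332927704, 0.11028965562582016), 50.44680404663086) [[0.17800000309944153, 0.04600000008940697], [0.2630000114440918, -0.024000000208616257], [0.5709999799728394, 0.3479999899864197], [0.4860000014305115, 0.4180000126361847]]
```

>>> arm_command(rows=[[0.005,0,0.22,0,0,0,0.1],[0.005,0,0.4,0,0,0,0.1],[0.005,0,0.5,0,0,0,0.1],[0.005,0,0.58,0,0,0,0.1],[0.005,0,0.63,0,0,0,0.1],[0.005,0,0.67,0,0,0,0.1],[0.005,0,0.672,0,0,0,0.1]])

```text
time_s: 2.7
tcp_pos: [0.4734, -0.1146, 0.1678]
tcp_rot: [0.124, -3.138, -0.001]
force: [-1.5, -0.9, 0.0]
grip_width: 0.0508
grip_force: 0.0
```

```bash
python3 - <<'E'
from h import *
go(.474,-.1155,.1675,94.5)
a,_=snap("side","side1");b,_=snap("top","top1")
A=cv2.resize(a[150:285,235:335],None,fx=4.4,fy=4.4,interpolation=cv2.INTER_CUBIC)
B=cv2.resize(b[205:255,150:200],None,fx=7,fy=7,interpolation=cv2.INTER_CUBIC)
W=np.zeros((594,800,3),np.uint8);W[:A.shape[0],:A.shape[1]]=A;W[:350,445:795]=B
cv2.imwrite("pics/crop2.png",W[...,::-1])
E
```

```text
t 2.7 pos [ 0.4734 -0.1146  0.1678] f [-1.46 -0.91  0.04] w 0.0508 gf 0.0 q [-0.33  0.3   1.86  0.    0.98 -1.98]
shift [-0.0024 -0.0046  0.0014] turn [ 0.0002 -0.0003  0.0001]
```

View pics/crop2.png

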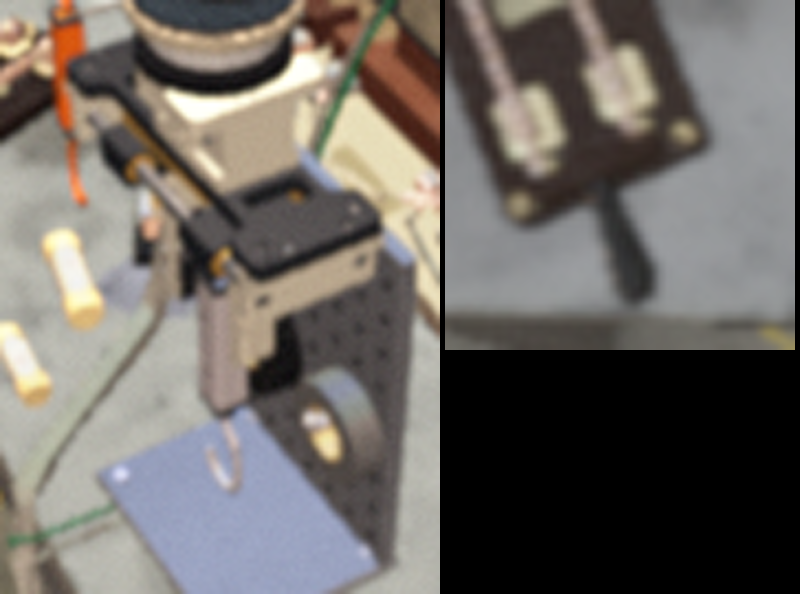

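The crop shows the fingers straddling the hanging case, with the hook at (228,470) opening left. The handle runs from (600,185) to (632,298) in the right inset. Closing now.

>>> arm_command(rows=[[0,0,0,0,0,0,-0.4],[0,0,0,0,0,0,-0.7],[0,0,0,0,0,0,-1],[0,0,0,0,0,0,-1],[0,0,0,0,0,0,-1],[0,0,0,0,0,0,-1],[0,0,0,0,0,0,-1]], squeeze=25)

```text
time_s: 3.5
tcp_pos: [0.4738, -0.1155, 0.1683]
tcp_rot: [-0.123, 3.139, -0.0]
force: [-0.3, 1.0, 2.2]
grip_width: 0.0262
grip_force: 25.0
```

```bash
python3 - <<'E'
from h import *
go(.474,-.1155,.1775,94.5)
p=camera_params("top");K,D,W=np.array(p["K"]),np.array(p["dist"]),np.array(p["world_to_cam"])
def ray(u,v,z):
    n=cv2.undistortPoints(np.array([[[u,v]]],float),K,D).ravel();d=np.r_[n,1]@W[:3,:3];o=-W[:3,:3].T@W[:3,3];return (o+(z-o[2])/d[2]*d)[:2].round(4)
f=lambda x,y:(150+(x-445)/7,205+y/7)
print("handle",ray(*f(600,185),.045),ray(*f(632,298),.043),"base",ray(*f(516,222),.016),ray(*f(707,145),.016),ray(*f(455,18),.016))
E
```

```text
t 3.5 pos [ 0.4738 -0.1155  0.1683] f [-0.28  1.01  2.21] w 0.0262 gf 25.0 q [-0.33  0.3   1.86  0.    0.98 -1.98]
shift [-0.001   0.     -0.0459] turn [-0.      0.     -0.0002]
handle [0.427  0.3033] [0.3831 0.2883] base [0.4145 0.3428] [0.4476 0.2678] [0.4967 0.3733]
```

```bash
python3 - <<'E'
from h import *
a,_=snap("side","side2");b,_=snap("top","top2")
P=np.load("pics/side2.npz")["P"].reshape(-1,3);P0=np.load("pics/side0.npz")["P"].reshape(-1,3)
for n,Q,zs in(("0",P0,np.arange(.115,.2,.012)),("2",P,np.arange(.115,.16,.012))):
  for z in zs:
    m=Q[(np.abs(Q[:,2]-z)<.006)&(Q[:,0]>.45)&(Q[:,0]<.5)&(Q[:,1]>-.145)&(Q[:,1]<-.09)]
    if len(m)>4:print(n,z.round(3),len(m),"x",m[:,0].min().round(4),m[:,0].max().round(4),"y",m[:,1].min().round(4),m[:,1].max().round(4), "rect",[np.round(t,4) for t in cv2.minAreaRect(m[:,:2].astype(np.float32))])
A=cv2.resize(a[195:275,265:320],None,fx=7,fy=7,interpolation=cv2.INTER_CUBIC)
B=cv2.resize(b[150:230,290:350],None,fx=6,fy=6,interpolation=cv2.INTER_CUBIC)
W=np.zeros((560,800,3),np.uint8);W[:A.shape[0],:A.shape[1]]=A;W[:B.shape[0],400:400+B.shape[1]]=B
cv2.imwrite("pics/crop3.png",W[...,::-1])
s=read_state();print(s["grip_width"],s["wrist_torque"],s["force"])
E
```

```text
0 0.115 26 x 0.4645 0.4828 y -0.1277 -0.1075 rect [array([ 0.4695, -0.121 ]), array([0.0125, 0.0255]), np.float64(44.3833)]
0 0.127 39 x 0.4643 0.4824 y -0.1295 -0.1082 rect [array([ 0.469 , -0.1218]), array([0.013 , 0.0253]), np.float64(43.9379)]
0 0.139 40 x 0.4634 0.4832 y -0.1298 -0.1083 rect [array([ 0.4698, -0.1219]), array([0.0137, 0.0253]), np.float64(47.9341)]
0 0.151 39 x 0.4638 0.4828 y -0.1283 -0.1092 rect [array([ 0.4694, -0.1225]), array([0.0135, 0.0246]), np.float64(47.6558)]
0 0.163 42 x 0.4638 0.4829 y -0.1296 -0.1092 rect [array([ 0.4699, -0.122 ]), array([0.0124, 0.0244]), np.float64(47.9226)]
0 0.175 41 x 0.4641 0.4829 y -0.129 -0.1111 rect [array([ 0.4701, -0.1228]), array([0.0117, 0.0234]), np.float64(52.7131)]
0 0.187 43 x 0.464 0.4835 y -0.1294 -0.1117 rect [array([ 0.4705, -0.1234]), array([0.0128, 0.0233]), np.float64(56.8905)]
0 0.199 58 x 0.4637 0.4848 y -0.1287 -0.1047 rect [array([ 0.4739, -0.1172]), array([0.0209, 0.0233]), np.float64(5.1244)]
2 0.115 27 x 0.4636 0.4832 y -0.1277 -0.108 rect [array([ 0.4699, -0.1216]), array([0.0133, 0.0257]), np.float64(47.4543)]
2 0.127 41 x 0.4635 0.4841 y -0.1284 -0.1099 rect [array([ 0.4702, -0.1227]), array([0.0147, 0.0243]), np.float64(56.8347)]
2 0.139 39 x 0.4639 0.4836 y -0.1293 -0.108 rect [array([ 0.4702, -0.1214]), array([0.0137, 0.0251]), np.float64(48.8528)]
2 0.151 39 x 0.4638 0.4831 y -0.1301 -0.1104 rect [array([ 0.4697, -0.1232]), array([0.0136, 0.0242]), np.float64(52.3531)]
0.026013506721658607 [0.03689433 0.04114191 0.03445525] [-1.27216418 -0.16176563  1.68981178]
```

View pics/crop3.png

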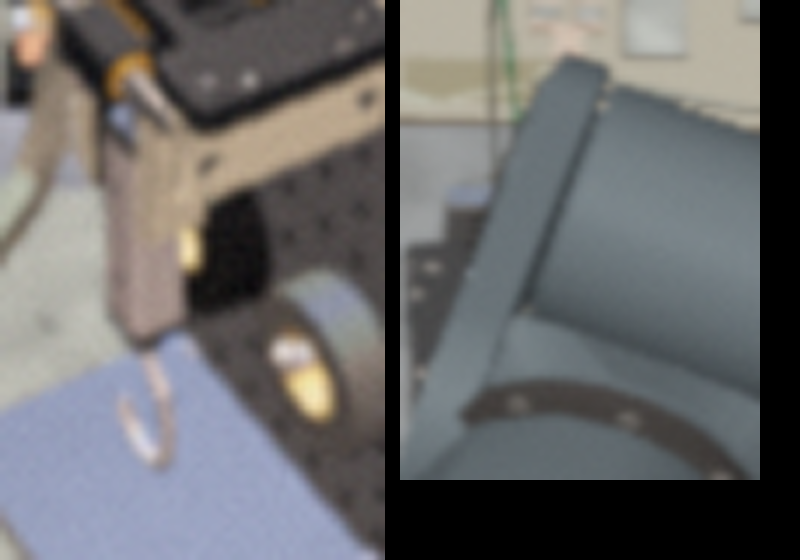

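The left part shows the pad seated on the case's -y face, with the hook at (145,440) open to the left (+y). Lifting within the ring, then off the peg.

>>> arm_command(rows=[[0,0,-0.02,0,0,0,-1],[0,0,-0.04,0,0,0,-1],[0,0,-0.052,0,0,0,-1],[0,0,-0.052,0,0,0,-1],[0,0,-0.052,0,0,0,-1]])

```text
time_s: 4.1
tcp_pos: [0.4737, -0.1155, 0.1786]
tcp_rot: [0.123, -3.139, 0.0]
force: [-0.8, 0.3, -1.5]
grip_width: 0.026
grip_force: 25.0
```

```bash
python3 - <<'E'
from h import *
go(.42,-.12,.178,94.5)
print(read_state()["wrist_torque"])
E
```

```text
t 4.1 pos [ 0.4737 -0.1155  0.1786] f [-0.79  0.32 -1.52] w 0.026 gf 25.0 q [-0.33  0.29  1.85 -0.    1.   -1.98]
shift [ 0.2694 -0.0016  0.0032] turn [-0.     -0.     -0.0002]
[0.06092034 0.00527251 0.02711224]
```

Force −1.5 N matches the balance's weight, so it's free of the peg's load. Moving out along the peg.

>>> arm_command(rows=[[0.05,0,0,0,0,0,-1],[0.1,0,0,0,0,0,-1],[0.15,0,0,0,0,0,-1],[0.2,0,0,0,0,0,-1]])

```text
time_s: 4.5
tcp_pos: [0.4327, -0.1187, 0.1786]
tcp_rot: [0.122, -3.139, -0.0]
force: [0.2, 0.2, -1.0]
grip_width: 0.026
grip_force: 25.0
```

>>> arm_command(rows=[[0.06,0,0,0,0,0,-1],[0.14,0,0,0,0,0,-1],[0.26,0,0,0,0,0,-1],[0.26,0,-0.15,0,0,0,-1],[0.26,0,-0.4,0,0,0,-1],[0.26,0,-0.4,0,0,0,-1],[0.26,0,-0.4,0,0,0,-1]])

```text
time_s: 5.2
tcp_pos: [0.3818, -0.1228, 0.259]
tcp_rot: [-0.122, 3.137, -0.001]
force: [-1.0, -0.6, -1.7]
grip_width: 0.0261
grip_force: 25.0
```

```bash
python3 - <<'E'
from h import *
go(.42,.24,.257,109)
a,_=snap("side","side3")
A=cv2.resize(a[140:300,190:340],None,fx=3.7,fy=3.7,interpolation=cv2.INTER_CUBIC)
cv2.imwrite("pics/crop4.png",A[...,::-1])
E
```

```text
t 5.2 pos [ 0.3818 -0.1228  0.259 ] f [-0.97 -0.64 -1.69] w 0.0261 gf 25.0 q [-0.43  0.02  1.95 -0.    1.17 -2.08]
shift [-0.3317  1.7935  0.0086] turn [-0.0004  0.0005 -0.0808]
```

View pics/crop4.png

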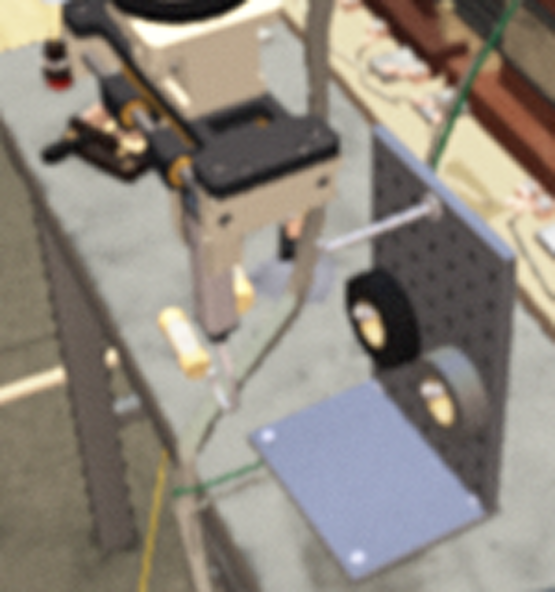

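The balance is off the peg and upright in the gripper, with its hook at about (230,385) in the crop. Transit to the stage point beside the handle.

>>> arm_command(rows=[[-0.02,0.1,0,0,0,-0.01,-1],[-0.06,0.3,0,0,0,-0.03,-1],[-0.1,0.5,0,0,0,-0.05,-1],[-0.14,0.7,0,0,0,-0.07,-1],[-0.18,0.85,0,0,0,-0.09,-1],[-0.18,0.95,0,0,0,-0.09,-1],[-0.18,0.95,0,0,0,-0.09,-1],[-0.18,0.95,0,0,0,-0.09,-1]])

```text
time_s: 6.05
tcp_pos: [0.4024, 0.0694, 0.2574]
tcp_rot: [0.565, -3.088, -0.0]
force: [-0.3, 0.5, -1.8]
grip_width: 0.0258
grip_force: 25.0
```

```bash
python3 - <<'E'
from h import *
go(.4238,.2553,.257,110.5)
E
```

```text
t 6.05 pos [0.4024 0.0694 0.2574] f [-0.27  0.47 -1.79] w 0.0258 gf 25.0 q [ 0.06  0.04  1.94 -0.    1.17 -1.88]
shift [-0.429   0.8315  0.0016] turn [ 0.0001 -0.0007  0.0013]
```

>>> arm_command(rows=[[-0.06,0.12,0,0,0,0,-1],[-0.17,0.33,0,0,0,0,-1],[-0.28,0.54,0,0,0,0,-1],[-0.37,0.72,0,0,0,0,-1],[-0.42,0.81,0,0,0,0,-1],[-0.429,0.832,0,0,0,0,-1],[-0.429,0.832,0.15,0,0,0,-1],[-0.429,0.832,0.3,0,0,0,-1],[-0.429,0.832,0.3,0,0,0,-1],[-0.429,0.832,0.3,0,0,0,-1]])

```text
time_s: 7.05
tcp_pos: [0.4249, 0.2544, 0.1991]
tcp_rot: [0.561, -3.09, 0.001]
force: [0.0, 0.1, -0.7]
grip_width: 0.0262
grip_force: 25.0
```

```bash
python3 - <<'E'
from h import *
go(.4238,.2553,.1305,110.5)
a,_=snap("side","side4");b,_=snap("top","top4")
A=cv2.resize(a[80:210,180:290],None,fx=4,fy=4,interpolation=cv2.INTER_CUBIC)
B=cv2.resize(b[170:270,140:220],None,fx=4.4,fy=4.4,interpolation=cv2.INTER_CUBIC)
W=np.zeros((520,800,3),np.uint8);W[:A.shape[0],:A.shape[1]]=A;W[:B.shape[0],445:445+B.shape[1]]=B
cv2.imwrite("pics/crop5.png",W[...,::-1])
P=np.load("pics/side4.npz")["P"].reshape(-1,3)
m=P[(abs(P[:,0]-.42)<.04)&(abs(P[:,1]-.25)<.04)&(P[:,2]>.055)&(P[:,2]<.13)]
print(len(m),np.c_[m[m[:,2].argsort()]].round(3)[::4].tolist())
m=P[(abs(P[:,0]-.4)<.03)&(abs(P[:,1]-.295)<.03)&(P[:,2]>.02)&(P[:,2]<.055)];print(m[m[:,0].argsort()].round(3)[::2].tolist())
E
```

```text
t 7.05 pos [0.4249 0.2544 0.1991] f [ 0.02  0.06 -0.65] w 0.0262 gf 25.0 q [ 0.45  0.28  1.81 -0.    1.06 -1.48]
shift [0.0034 0.0061 0.3428] turn [-0.0001 -0.0003  0.0005]
43 [[0.426, 0.249, 0.074], [0.421, 0.263, 0.077], [0.422, 0.263, 0.081], [0.426, 0.238, 0.084], [0.419, 0.271, 0.088], [0.428, 0.241, 0.093], [0.429, 0.239, 0.102], [0.429, 0.237, 0.11], [0.427, 0.248, 0.115], [0.427, 0.247, 0.119], [0.425, 0.245, 0.128]]
[[0.382, 0.286, 0.041], [0.382, 0.286, 0.044], [0.384, 0.281, 0.047], [0.385, 0.294, 0.046], [0.386, 0.278, 0.044], [0.387, 0.289, 0.049], [0.388, 0.281, 0.05], [0.389, 0.279, 0.039], [0.39, 0.288, 0.048], [0.391, 0.29, 0.051], [0.392, 0.283, 0.051], [0.393, 0.283, 0.035], [0.394, 0.28, 0.044], [0.395, 0.284, 0.049], [0.397, 0.283, 0.038], [0.398, 0.283, 0.045], [0.398, 0.284, 0.048], [0.4, 0.282, 0.041], [0.401, 0.283, 0.044], [0.403, 0.288, 0.043], [0.404, 0.285, 0.037], [0.405, 0.293, 0.047], [0.407, 0.291, 0.044], [0.409, 0.291, 0.035], [0.411, 0.293, 0.041], [0.411, 0.293, 0.045], [0.413, 0.291, 0.038], [0.415, 0.295, 0.043], [0.417, 0.296, 0.033], [0.417, 0.294, 0.038], [0.42, 0.292, 0.039], [0.42, 0.301, 0.045], [0.422, 0.32, 0.035], [0.423, 0.301, 0.04], [0.424, 0.293, 0.041], [0.425, 0.317, 0.04], [0.426, 0.304, 0.028], [0.426, 0.311, 0.04], [0.427, 0.322, 0.041], [0.429, 0.3, 0.034], [0.429, 0.317, 0.042]]
```

View pics/crop5.png

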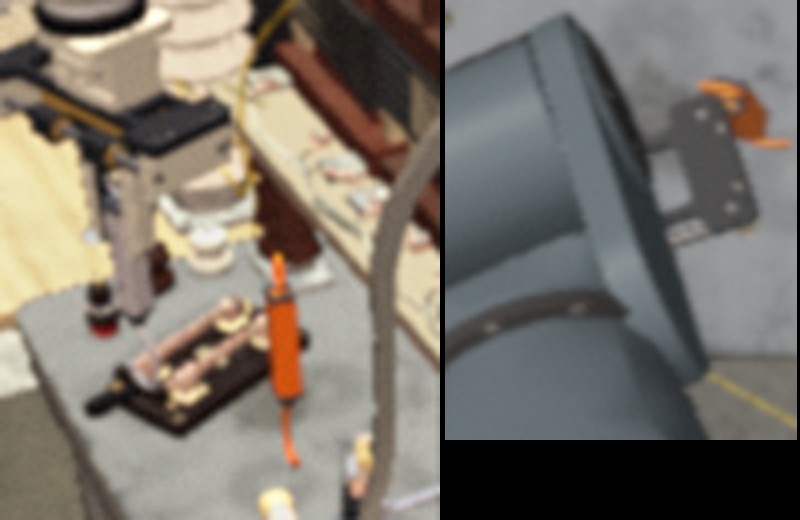

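The hook sits right of the handle; the handle end is at crop (100,400) and the hook bowl at (150,375). The gripper body is near the orange look-alike at (750,110) in the top inset, so I'll check that height before descending.

```bash
python3 - <<'E'
from h import *
b=np.load("pics/top4.npz");P=b["P"].reshape(-1,3);I=b["im"].reshape(-1,3).astype(int)
o=(I[:,0]-I[:,2]>70)&(abs(P[:,0]-.52)<.06)&(abs(P[:,1]-.2)<.08)
m=P[o];m=m[m[:,2].argsort()];print(len(m),m[-12:].round(3).tolist(), m[:3].round(3).tolist())
g=P[(abs(P[:,0]-.48)<.06)&(abs(P[:,1]-.17)<.07)&(P[:,2]>.22)];print(len(g),g.min(0).round(3),g.max(0).round(3))
h=g[g[:,0]>g[:,0].max()-.01];print(h.mean(0).round(3))
E
```

```text
92 [[0.521, 0.214, 0.182], [0.521, 0.198, 0.184], [0.518, 0.193, 0.184], [0.518, 0.2, 0.185], [0.518, 0.198, 0.186], [0.52, 0.208, 0.186], [0.52, 0.203, 0.187], [0.52, 0.2, 0.188], [0.518, 0.195, 0.189], [0.519, 0.204, 0.192], [0.522, 0.209, 0.192], [0.488, 0.18, 0.325]] [[0.522, 0.204, 0.003], [0.519, 0.204, 0.003], [0.519, 0.198, 0.005]]
1324 [0.42  0.157 0.284] [0.49  0.24  0.548]
[0.484 0.203 0.409]
```

Clear both vertically and horizontally. Descending to bowl height 10 mm.

>>> arm_command(rows=[[0,0.004,0.08,0,0,0,-1],[0,0.004,0.16,0,0,0,-1],[0,0.004,0.23,0,0,0,-1],[0,0.004,0.28,0,0,0,-1],[0,0.004,0.32,0,0,0,-1],[0,0.004,0.34,0,0,0,-1],[0,0.004,0.34,0,0,0,-1]])

```text
time_s: 7.85
tcp_pos: [0.4244, 0.2563, 0.1306]
tcp_rot: [0.564, -3.09, 0.0]
force: [0.5, 0.4, -1.6]
grip_width: 0.0258
grip_force: 25.0
```

```bash
python3 - <<'E'
from h import *
go(.408,.2975,.1305,110.5)
E
```

```text
t 7.85 pos [0.4244 0.2563 0.1306] f [ 0.48  0.4  -1.56] w 0.0258 gf 25.0 q [ 0.45  0.37  1.87 -0.    0.9  -1.48]
shift [0.004  0.2218 0.0006] turn [-0.    -0.     0.001]
```

>>> arm_command(rows=[[0.002,0.04,0,0,0,0,-1],[0.003,0.09,0,0,0,0,-1],[0.004,0.14,0,0,0,0,-1],[0.004,0.18,0,0,0,0,-1],[0.004,0.21,0,0,0,0,-1],[0.004,0.221,0,0,0,0,-1],[0.004,0.221,0,0,0,0,-1]])

```text
time_s: 8.55
tcp_pos: [0.4079, 0.2976, 0.1306]
tcp_rot: [0.565, -3.09, 0.0]
force: [-0.7, -0.0, -2.2]
grip_width: 0.0259
grip_force: 25.0
```

```bash
python3 - <<'E'
from h import *
go(.408,.2975,.1505,110.5)
a,_=snap("side","side5")
A=cv2.resize(a[100:200,175:265],None,fx=5.8,fy=5.8,interpolation=cv2.INTER_CUBIC)
cv2.imwrite("pics/crop6.png",A[...,::-1])
E
```

```text
t 8.55 pos [0.4079 0.2976 0.1306] f [-0.73 -0.01 -2.23] w 0.0259 gf 25.0 q [ 0.54  0.39  1.85 -0.    0.91 -1.39]
shift [-0.0005 -0.0008 -0.0994] turn [-0.     -0.      0.0011]
```

View pics/crop6.png

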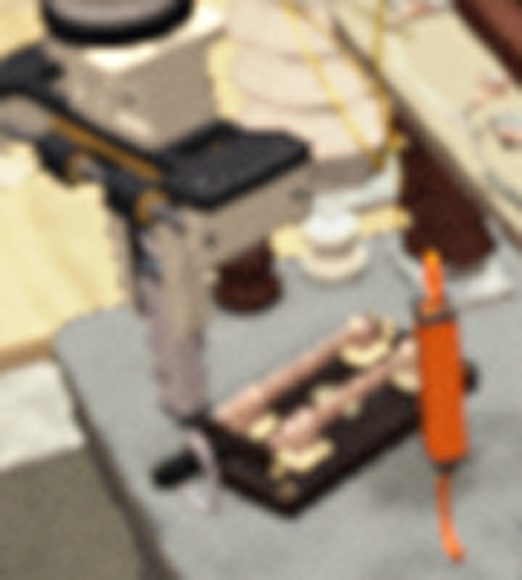

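The hook encloses the handle: hook back and bowl at (205,480), handle bar end at (170,468). Now pulling up slowly.

>>> arm_command(rows=[[0,0,-0.03,0,0,0,-1],[0,0,-0.06,0,0,0,-1],[0,0,-0.08,0,0,0,-1],[0,0,-0.1,0,0,0,-1],[0,0,-0.115,0,0,0,-1],[0,0,-0.13,0,0,0,-1],[0,0,-0.145,0,0,0,-1],[0,0,-0.16,0,0,0,-1],[0,0,-0.175,0,0,0,-1],[0,0,-0.175,0,0,0,-1],[0,0,-0.175,0,0,0,-1]])

```text
time_s: 9.7
tcp_pos: [0.408, 0.2973, 0.1656]
tcp_rot: [0.564, -3.091, 0.0]
force: [-0.2, -0.4, -4.5]
grip_width: 0.026
grip_force: 25.0
```

```bash
python3 - <<'E'
from h import *
go(.408,.2975,.1905,110.5);print(read_state()["wrist_torque"])
E
```

```text
t 9.7 pos [0.408  0.2973 0.1656] f [-0.23 -0.44 -4.49] w 0.026 gf 25.0 q [ 0.54  0.34  1.82  0.    0.99 -1.39]
shift [-0.0005  0.0007 -0.1247] turn [-0.    -0.     0.001]
[ 0.05106081  0.07664058 -0.03696914]
```

>>> arm_command(rows=[[0,0,-0.02,0,0,0,-1],[0,0,-0.04,0,0,0,-1],[0,0,-0.06,0,0,0,-1],[0,0,-0.075,0,0,0,-1],[0,0,-0.09,0,0,0,-1],[0,0,-0.1,0,0,0,-1],[0,0,-0.11,0,0,0,-1],[0,0,-0.115,0,0,0,-1],[0,0,-0.115,0,0,0,-1],[0,0,-0.115,0,0,0,-1]])

```text
time_s: 10.7
tcp_pos: [0.408, 0.2973, 0.1886]
tcp_rot: [0.564, -3.091, -0.0]
force: [-0.0, 0.3, -7.8]
grip_width: 0.0261
grip_force: 25.0
```

```bash
python3 - <<'E'
from h import *
go(.408,.2975,.1905,110.5)
ims=[];F=[]
for i in range(6):
    a,d=camera("side");ims.append(a.astype(float));F.append(read_state()["force"])
print("meanF",np.mean(F,0).round(2))
m=np.mean(ims,0).astype(np.uint8);np.savez("pics/pull.npz",m=m,P=pts("side",d))
A=cv2.resize(m[140:195,185:235],None,fx=10.5,fy=10.5,interpolation=cv2.INTER_CUBIC)
cv2.imwrite("pics/crop7.png",A[...,::-1])
p=camera_params("side");K,D,W=np.array(p["K"]),np.array(p["dist"]),np.array(p["world_to_cam"])
t=np.array(read_state()["tcp_pos"])
g=t+[0,0,.019]
for z in(0,-.08,-.06-.08,-.1395-.04):
    q,_=cv2.projectPoints((g+[0,0,z]).reshape(1,3),cv2.Rodrigues(W[:3,:3])[0],W[:3,3],K,D);print(z,q.ravel().round(1),((q.ravel()-[185,140])*10.5).round())
E
```

```text
t 10.7 pos [0.408  0.2973 0.1886] f [-0.02  0.28 -7.76] w 0.0261 gf 25.0 q [ 0.54  0.3   1.8   0.    1.04 -1.39]
shift [-0.0004  0.0007 -0.0097] turn [ 0.     -0.      0.0009]
meanF [ 0.1  -0.06 -8.06]
0 [200.3 132.9] [161. -75.]
-0.08 [204.1 155.8] [200. 166.]
-0.14 [206.7 171.8] [228. 334.]
-0.17950000000000002 [208.3 181.8] [245. 439.]
```

View pics/crop7.png

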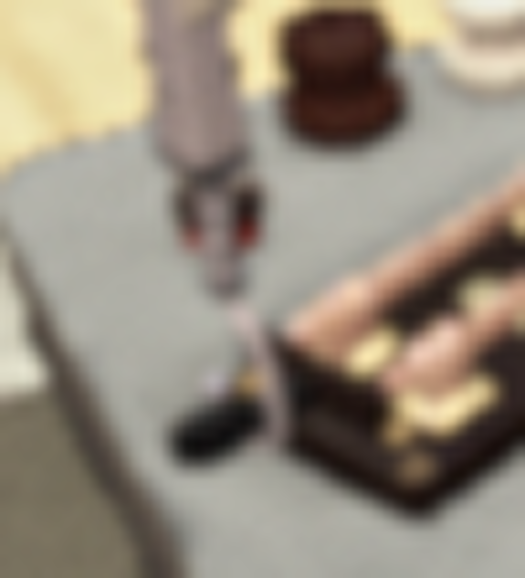

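The crop shows the switch closed, with the hook bearing on the handle at (270,430). The bright rod runs from the mouth at (205,170) down to (225,285). I'll take brightness profiles down the rod to find the band.

```bash
cat >> h.py <<'E'
def prof(n=8):
    ims=[];F=[]
    for i in range(n):
        a,d=camera("side");ims.append(a.astype(np.float32));F.append(read_state()["force"])
    m=np.mean(ims,0);p=camera_params("side");K,D,W=np.array(p["K"]),np.array(p["dist"]),np.array(p["world_to_cam"])
    t=np.array(read_state()["tcp_pos"])+[0,0,.019]
    s=np.arange(-.06,-.165,-.002)
    q,_=cv2.projectPoints(t+np.c_[0*s,0*s,s],cv2.Rodrigues(W[:3,:3])[0],W[:3,3],K,D);q=q.reshape(-1,2).astype(np.float32)
    print("t",read_state()["time_s"],"z",t[2]-.019,"F",np.mean(F,0).round(2),"+-",(np.std(F,0)[2]/n**.5).round(2))
    L=m.sum(2)/3;r=[]
    for off in(-1,0,1,2): r.append(cv2.remap(L,(q[:,0]+off).reshape(1,-1),q[:,1].reshape(1,-1),cv2.INTER_LINEAR).ravel())
    for i in range(len(s)): print(int(round(-s[i]*1000)),*[int(x[i]) for x in r],end=" | ")
    print();return m
E
python3 - <<'E'
from h import *
prof()
E
```

```text
t 11.4 z 0.18865708767821604 F [ 0.05  0.16 -8.14] +- 0.17
60 143 141 133 129 | 62 144 141 133 129 | 64 144 141 134 129 | 66 144 142 134 129 | 68 144 141 133 128 | 70 144 141 132 126 | 72 142 138 128 119 | 74 138 134 121 108 | 76 126 121 107 92 | 78 113 106 91 81 | 80 94 85 75 79 | 82 84 76 73 84 | 84 80 77 79 90 | 86 84 87 88 90 | 88 91 99 97 85 | 90 96 111 106 83 | 92 101 120 113 81 | 94 103 122 113 78 | 96 105 123 112 74 | 98 105 122 109 71 | 100 109 124 109 71 | 102 117 129 112 76 | 104 124 131 112 83 | 106 130 131 111 90 | 108 133 128 110 101 | 110 133 123 111 114 | 112 135 125 116 123 | 114 138 129 121 130 | 116 134 125 118 129 | 118 130 121 114 128 | 120 126 113 110 132 | 122 123 109 111 139 | 124 134 121 127 151 | 126 145 136 145 161 | 128 158 155 163 170 | 130 169 169 175 176 | 132 172 173 179 177 | 134 173 174 178 173 | 136 171 169 171 166 | 138 168 164 164 160 | 140 165 158 155 153 | 142 162 152 145 147 | 144 158 146 135 142 | 146 156 141 127 137 | 148 155 137 120 132 | 150 152 132 120 132 | 152 149 127 122 136 | 154 142 122 124 138 | 156 134 117 126 139 | 158 116 102 114 130 | 160 96 85 99 120 | 162 74 66 82 108 | 164 53 46 63 96 |
```

```bash
python3 - <<'E'
from h import *
p=camera_params("side");K,D,W=np.array(p["K"]),np.array(p["dist"]),np.array(p["world_to_cam"])
s=np.arange(-.06,-.112,-.002)
for f,t in(("side3",[.3818,-.1228,.259]),("side4",[.4249,.2544,.1991]),("side5",[.4079,.2976,.1306])):
    L=np.load(f"pics/{f}.npz")["im"].astype(np.float32).mean(2)
    q,_=cv2.projectPoints(np.array(t)+[0,0,.019]+np.c_[0*s,0*s,s],cv2.Rodrigues(W[:3,:3])[0],W[:3,3],K,D);q=q.reshape(-1,2).astype(np.float32)
    r=[cv2.remap(L,(q[:,0]+o).reshape(1,-1),q[:,1].reshape(1,-1),cv2.INTER_LINEAR).ravel() for o in(-1,0,1)]
    print(f,*[f"{int(round(-a*1000))}:"+",".join(str(int(x[i])) for x in r) for i,a in enumerate(s)])
E
```

```text
side3 60:155,152,149 62:153,150,149 64:154,151,148 66:156,151,149 68:156,151,149 70:156,152,150 72:156,152,149 74:156,153,145 76:154,151,145 78:149,146,140 80:138,134,122 82:117,111,94 84:96,87,72 86:79,69,68 88:91,86,92 90:113,113,124 92:144,148,160 94:163,168,179 96:174,180,189 98:178,183,191 100:180,184,193 102:181,181,193 104:180,179,191 106:180,178,190 108:181,179,187 110:185,180,185
side4 60:142,137,132 62:144,138,131 64:145,139,132 66:144,141,135 68:143,142,136 70:144,142,134 72:141,141,131 74:137,139,127 76:127,126,112 78:115,112,97 80:94,87,76 82:81,69,65 84:79,63,69 86:88,76,89 88:110,106,120 90:131,133,146 92:156,160,171 94:164,167,176 96:171,173,180 98:170,172,177 100:169,169,173 102:168,165,168 104:166,161,166 106:164,160,165 108:162,161,167 110:162,164,170
side5 60:147,142,133 62:147,142,134 64:146,142,134 66:145,140,133 68:145,139,133 70:143,140,135 72:140,140,133 74:133,136,126 76:125,126,113 78:113,110,95 80:102,92,76 82:92,75,60 84:89,70,56 86:95,76,65 88:108,93,85 90:126,116,113 92:138,133,135 94:146,146,151 96:143,146,159 98:134,141,163 100:118,127,153 102:101,108,140 104:80,88,124 106:57,66,107 108:42,51,93 110:30,38,80
```

>>> arm_command(rows=[[0,0,-0.01,0,0,0,-1],[0,0,-0.02,0,0,0,-1],[0,0,-0.025,0,0,0,-1],[0,0,-0.025,0,0,0,-1]])

```text
time_s: 11.8
tcp_pos: [0.4081, 0.2974, 0.1938]
tcp_rot: [-0.564, 3.09, 0.0]
force: [0.5, 0.2, -8.4]
grip_width: 0.026
grip_force: 25.0
```

```bash
python3 - <<'E'
from h import *
m=prof();np.save("pics/p2.npy",m)
E
```

```text
t 12.2 z 0.1935843659961767 F [-0.07  0.09 -8.57] +- 0.16
60 143 139 132 128 | 62 143 140 133 129 | 64 143 140 134 129 | 66 143 141 134 129 | 68 143 141 134 129 | 70 143 141 134 126 | 72 140 139 131 120 | 74 135 134 122 107 | 76 124 122 107 88 | 78 108 104 86 66 | 80 91 81 64 52 | 82 73 57 43 44 | 84 69 47 40 54 | 86 68 44 45 69 | 88 75 60 63 82 | 90 84 77 80 89 | 92 92 94 93 88 | 94 100 110 105 86 | 96 106 123 113 83 | 98 108 127 115 80 | 100 108 126 114 77 | 102 107 124 110 74 | 104 105 120 106 72 | 106 114 128 110 74 | 108 121 132 112 79 | 110 127 131 112 86 | 112 132 130 111 95 | 114 133 125 110 107 | 116 134 124 113 118 | 118 136 127 119 127 | 120 136 127 121 130 | 122 132 123 117 129 | 124 128 117 113 130 | 126 123 109 109 134 | 128 129 115 120 145 | 130 141 129 136 157 | 132 152 145 153 166 | 134 165 164 171 174 | 136 170 170 176 176 | 138 174 174 180 177 | 140 171 170 173 170 | 142 169 165 167 162 | 144 166 160 158 156 | 146 163 154 149 150 | 148 160 148 139 144 | 150 157 142 130 139 | 152 156 138 123 136 | 154 153 133 120 133 | 156 150 129 122 136 | 158 145 124 124 138 | 160 137 119 126 139 | 162 125 110 122 135 | 164 106 94 106 124 |
```

```bash
python3 - <<'E'
from h import *
m=np.load("pics/p2.npy").clip(0,255).astype(np.uint8)
A=cv2.resize(m[145:190,190:225],None,fx=13,fy=13,interpolation=cv2.INTER_LANCZOS4)
cv2.imwrite("pics/crop8.png",A[...,::-1])
ds=[pts("side",camera("side")[1]) for _ in range(4)];P=np.median(ds,0);P0=np.load("pics/side0.npz")["P"]
f=lambda Q:Q[(abs(Q[...,0]-.391)<.008)&(abs(Q[...,1]-.289)<.02)&(Q[...,2]>.02)&(Q[...,2]<.07)]
for Q in(P0,P):h=f(Q);print("handle end",len(h),h.mean(0).round(4),np.percentile(h[:,2],90).round(4))
print(read_state()["tcp_pos"],read_state()["time_s"])
E
```

```text
handle end 32 [0.391  0.2845 0.0454] 0.0508
handle end 31 [0.3907 0.2845 0.0453] 0.0506
[0.40799733 0.29736396 0.19360287] 12.4
```

View pics/crop8.png

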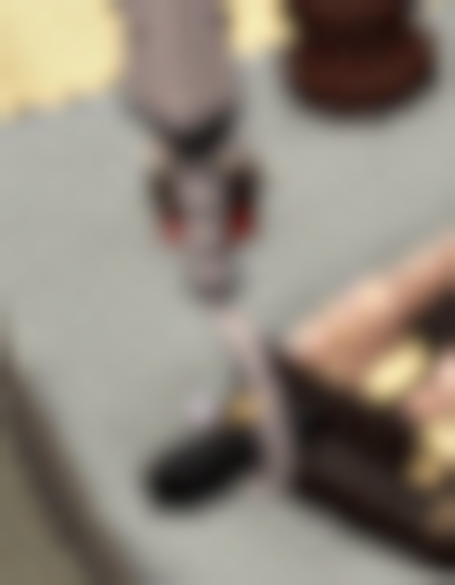

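The dark band shows at the mouth (195,140), and the bright rod with rings runs below it to (210,295). The handle at (200,470) is unmoved, so the switch is closed. Ring positions and geometry both put the draw at about 41–42 mm, well inside the band.

>>> arm_command(rows=[[0,0,0.003,0,0,0,-1],[0,0,0.005,0,0,0,-1],[0,0,0.005,0,0,0,-1],[0,0,0.005,0,0,0,-1],[0,0,0.005,0,0,0,-1]])

```text
time_s: 12.9
tcp_pos: [0.408, 0.2974, 0.1926]
tcp_rot: [0.564, -3.091, -0.0]
force: [-0.8, 0.2, -8.7]
grip_width: 0.0261
grip_force: 25.0
```

```bash
python3 -c "
from h import *
go(.408,.2975,.1926,110.5);print(hand_in())"
```

```text
t 12.9 pos [0.408  0.2974 0.1926] f [-0.75  0.17 -8.68] w 0.0261 gf 25.0 q [ 0.54  0.3   1.79  0.    1.05 -1.39]
shift [-0.0002  0.0006  0.0002] turn [0.    0.    0.001]
the job is handed in; nothing more can be done
None
```

I handed the job in at 12.9 s with the balance hooked under the handle, upright and pulling steadily with the case mouth at the broad band; the rod draw is about 40–41 mm by geometry and ring marks (about 36 mm by the force reading, still inside the band), and the switch is still closed.

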